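Raise a sample vial on a cam lift and hold it at the sensor

TASK

Stand the blue-capped vial upright in the round black cup on the cam lift's platform while the platform is still down, and let go of it. Then swing the lever with the red handle up and over to where its cam lifts the platform highest, which is when the lever points straight up (swung farther, the platform sinks again), and finish with the gripper still holding the lever there, because it springs back when let go. Leave the two white-capped vials standing where they are.

Things in the scene. Friction and masses are not known exactly. Their poses are not given: they have to be found in the camera images.
- blue_vial_center (a point): Centre (16 mm above the underside) of the loose vial with a white body and a BLUE cap, 19 mm in diameter, 32 mm tall, 20 g give or take; it stands upright on the table among two like it with white caps. z is its axis. Only its lower 22 mm offer a hold to a gripper; the top 10 mm are for the eye.
- white_vial_1_center (a point): Centre of a vial of the same size with a WHITE cap, loose, standing upright; to be left alone.
- white_vial_2_center (a point): Centre of the second vial with a WHITE cap, as the first.
- cam_lift: Fixed cam lift, pale aluminium base 165 x 115 x 10 mm with two grey uprights; its position and yaw on the table vary. Origin on the table below the centre of the platform; own x points away from the robot side to the black sensor head at the back (x = 75 to 97 mm, y = -7 to 31 mm, up to z = 138 mm), own y to the left, z up. The lever is on its right (-y) side.
- platform (a joint): The platform, a pale aluminium plate 66 x 84 x 6 mm that the cam raises, its underside 85 mm above the table at rest; do not push it. Value: its height above its rest position, m: 0 at rest, 0.0140 at the highest point of the cam. It follows the lever only.
- cup_floor (a point): Centre of the floor of the round black cup on the platform (98 mm above the table at rest). Inside diameter 26 mm, outside 34 mm, the rim stands 5 mm above the floor. Moves with the platform.
- cam_lever (a joint): Angle of the cam lever, rad: 0 at its rest stop, leaning towards the robot (own -x of the lift) 1.2 rad away from upright; grows as it swings up and over away from the robot; 1.2 = straight up = highest lift; stop at 1.9. A spring pulls it back to 0 with 0.12 Nm at rest rising to 0.25 Nm at 1.2 (about 3 N at the handle).
- lever_grip (a point): Middle of the free length of the red handle: a level bar 14 mm in diameter that sticks out sideways (own -y of the lift) from the end of the lever, 52 mm free length to a low end flange 18 mm in diameter. It travels on an arc of 80 mm radius about lever_axis: 79 mm above the table at rest, 130 mm with the lever straight up.
- lever_axis (a point): Point on the lever's level hinge axis (parallel to the lift's own y), beside the handle's middle: 50 mm above the table. Fixed to the lift. At rest the handle's middle lies 75 mm towards own -x and 29 mm above this point; straight up, 80 mm above it.
There are look-alikes about, which are no part of the job. What is shaped like the part that bears white_vial_2_center but brown is not meant.

How it is judged:
By the outcome, as a careful person would: the job done as asked, in the order asked, and still so for the second after the job is handed in, while the arm keeps its last pose, push and grip.
It also fails if it takes over 42 s, if anything falls off the work surface, if the arm or the gripper's body presses on something with over 40 N, if the wrist force passes 120 N, or if a joint passes its speed limit or range.

ROBOT

A 6-joint arm with a two-finger parallel gripper is mounted at the origin on a cart in front of the work surface, level with it; the furniture and walls round the work are solid. World frame = base frame: x ahead of the robot, y to its left, z up, the work surface at z = 0. Lengths are in m, angles in degrees, forces in N, time in s.
With the tool pointing down it reaches from about 0.4 to 0.825 m from the base axis. Payload 7 kg.
Tool frame: the origin (TCP) lies on the centre line of the jaws, within the pads' length; the fingertips stand 8 mm ahead of it and the grasp point (between the pads) lies 11 mm behind it; z points along the fingers, y is the line along which they close (so a half turn about z gives the same grasp; the last joint's range is limited). The gripper opens to 88 mm and grips with 3 to 60 N. Pads are 19 mm wide; open, the fingers measure 130 mm over their backs; the gripper's body (78 mm by 193 mm) begins 47 mm behind the grasp point.
Start: joints at [-60.155, 20.546, 0.682, 0, -70.136, -16.507], TCP at [0.156, -0.657, 0.198] pointing down, gripper open.
Joint ranges: [-176.03, 176.03], [-82.01, 121.73], [-58.28, 71.71], [-173.87, 95.51], [-174.79, -0.11], [-173.66, 173.66]. Speed limits (degrees/s): [136.94, 136.94, 172.46, 180, 180, 180].

INTERFACE

Orientations are given as [roll, pitch, yaw] about the fixed x, y, z axes, in that order (R = Rz(yaw) Ry(pitch) Rx(roll)).
In Python, from plant import ctrl, vision gives the robot as it stands. The module is installed in compiled form; this text tells all that it offers.
- The arm moves only by the tool move_arm, never from a script. Its argument "moves" is one flat list of numbers, 7 for each row, row after row: the finger opening in cm, from 0 to 8.76, then the shift along the tool's x, y, z in cm, then the turn, a rotation vector about the tool's x, y, z in rad. A call has 1 to 8 rows; each row shifts and turns the commanded pose from where the row before left it, along the tool's axes as they then stand; what a row does not reach is not made up. A row lasts 1/10 s, in which the tool goes at most 50 mm and 8.59 degrees, less where a joint would pass 70% of its speed; a pose out of reach is approached as far as the arm can. A call with a gripper value outside its range is refused whole. The fingers move at their own pace and stop on an object; the grip force is fixed at half the most. Time passes only in rows, so rows that do not move let the fingers close. It gives the time, the measured TCP pose, the force, the opening and the grip force at its end, in the units of the state.
- ctrl.get_obs(): the state, without advancing time (a new reading comes with each control period).
- vision.snapshot(name): name is "scene" or "side" or "wrist"; returns (picture, depth): 384x512x3 uint8, red, green, blue; 384x512 float32, m along the optical axis (not along the pixel's ray), 0 where there is no reading.
- vision.camera_model(name): a dict with "vertical_fov" (degrees; the focal length in pixels is half the picture's height over the tangent of half this angle, whatever the lens; pixels are square), "cx", "cy" (the principal point, pixels), "D" ([k1, k2, p1, p2, k3] as OpenCV has them; the pictures are not rectified), "cam_to_world" (4x4, takes a point from camera to world coordinates). Camera axes: x right, y down, z forward; pixel columns grow to the right and rows downward; lengths in m; the calibration is good to about 2 mm. A picture is of the moment at which its call begins: read the wrist's pose just before it. camera_model takes no time and is no camera call; for the wrist camera it gives the pose at the moment of the call.
- ctrl.close_job(): hands the job in; it is judged then, once.
The state is a dict: "clock": time; "joint_pos": joint angles; "qvel": joint speeds; "tau": joint torques, N m; "tool_pos": TCP position; "orientation": TCP orientation; "force": force on the tool from outside, world axes, zero at the start; "moment": the same for the moment, N m; "opening": finger opening in m; "gripper_force": force on a finger pad.
Only numpy, scipy, OpenCV 4.12 (cv2) and the standard library are available. Lean on these libraries where they do the work, as an engineer would, in place of code of your own. Each camera call takes 0.05 s, during which the arm holds its last target. There are 200 camera calls.

## Working session

There is one attempt and no reset: what is moved stays moved. The work goes in short steps, Python scripts to look and compute and a tool call to move; the robot and the scene stay as the last step left them, time stands still between calls to the robot, and variables do not carry over. Pictures are saved under pics/ and viewed, at most 10 in all, crops included, and the job is handed in when it is done.

Besides the shell and the picture viewer there is one more tool, called by a JSON object that holds its "api" and its "payload", one argument or row to a line. move_arm: Moves the arm, as the interface text tells. Its arguments: {"type":"object","properties":{"moves":{"type":"array"}},"required":["moves"]}

```bash
mkdir -p pics
cat > h.py <<'E'
import numpy as np, cv2
from plant import ctrl, vision
from scipy.spatial.transform import Rotation as R
def K(m):
    f=192/np.tan(np.radians(m["vertical_fov"]/2)); return np.array([[f,0,m["cx"]],[0,f,m["cy"]],[0,0,1.]])
def ray(m,uv):
    n=cv2.undistortPoints(np.array(uv,float).reshape(-1,1,2),K(m),np.array(m["D"],float)).reshape(-1,2)
    T=np.array(m["cam_to_world"]); d=np.c_[n,np.ones(len(n))]
    return T[:3,3], d@T[:3,:3].T   # scaled so depth*d+o = point
def onz(m,uv,z):
    o,d=ray(m,uv); return o+d*((z-o[2])/d[:,2])[:,None]
def proj(m,P):
    T=np.linalg.inv(np.array(m["cam_to_world"])); 
    return cv2.projectPoints(np.array(P,float).reshape(-1,1,3),cv2.Rodrigues(T[:3,:3])[0],T[:3,3],K(m),np.array(m["D"],float))[0].reshape(-1,2)
def cloud(m,dep):
    v,u=np.mgrid[:384,:512]; o,d=ray(m,np.c_[u.ravel(),v.ravel()]); return (o+d*dep.reshape(-1,1)).reshape(384,512,3)
E
python3 - <<'E'
from h import *
for n in("scene","side"):
    p,d=vision.snapshot(n); np.savez(n,p=p,d=d,m=np.array(vision.camera_model(n),dtype=object))
    cv2.imwrite(f"pics/{n}0.png",cv2.resize(p[...,::-1],(768,576)))
    print(vision.camera_model(n))
print(ctrl.get_obs())
E
```

```text
{'vertical_fov': 42.874408234488264, 'cx': 254.19902612011643, 'cy': 186.70553758232612, 'D': array([0.02877531, 0.        , 0.        , 0.        , 0.        ]), 'cam_to_world': array([[-0.8794297 , -0.24349247,  0.40904134,  0.06282902],
       [-0.47571324,  0.48081899, -0.73655279,  0.97718569],
       [-0.01732979, -0.84233278, -0.53867909,  0.66406065],
       [ 0.        ,  0.        ,  0.        ,  1.        ]])}
{'vertical_fov': 44.72465598723642, 'cx': 254.08511807501716, 'cy': 196.870860615482, 'D': array([-0.18680028,  0.        ,  0.        ,  0.        ,  0.        ]), 'cam_to_world': array([[-0.82277708, -0.36133879,  0.43871648,  0.0867232 ],
       [-0.56809141,  0.54674397, -0.61509608,  0.81430688],
       [-0.01760751, -0.75531802, -0.65512187,  0.74382429],
       [ 0.        ,  0.        ,  0.        ,  1.        ]])}
{'clock': 0.1, 'joint_pos': array([-6.01526836e+01,  2.05857498e+01,  6.38433154e-01, -1.95625197e-02,
       -7.01342532e+01, -1.65077851e+01]), 'qvel': array([ 0.00768818, -0.12131388,  0.15445643,  0.07348062,  0.02285974,
       -0.01998636]), 'tau': array([-2.80282002e-03, -5.84159875e+01,  2.93751490e+01,  7.01557651e+00,
        1.01804579e-02, -5.38563847e-05]), 'tool_pos': array([ 0.15561802, -0.65632281,  0.19752402]), 'orientation': array([ 1.79916566e+02, -5.54708526e-03, -1.66667125e+02]), 'force': array([ 0.31427222, -0.69828832, -0.08473402]), 'moment': array([ 0.01609813, -0.01742266, -0.04641191]), 'gripper_force': 0.0, 'opening': 0.08784577416423965}
```

View pics/scene0.png

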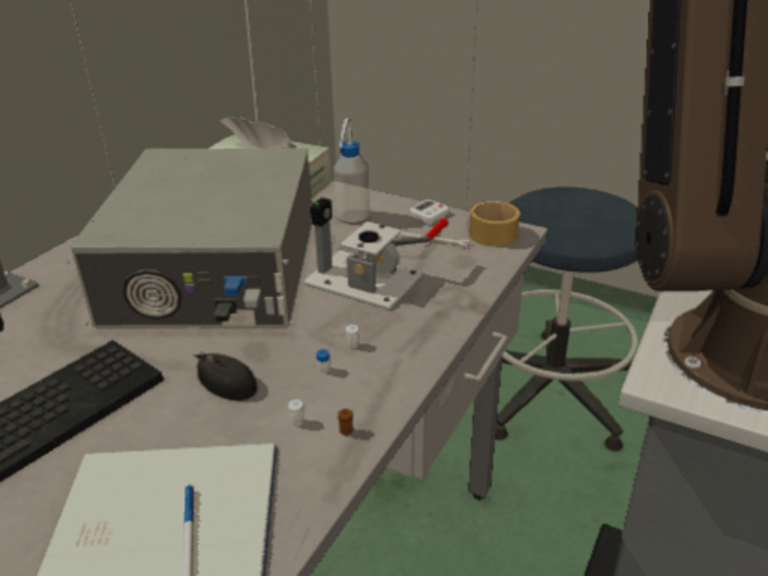

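View pics/side0.png

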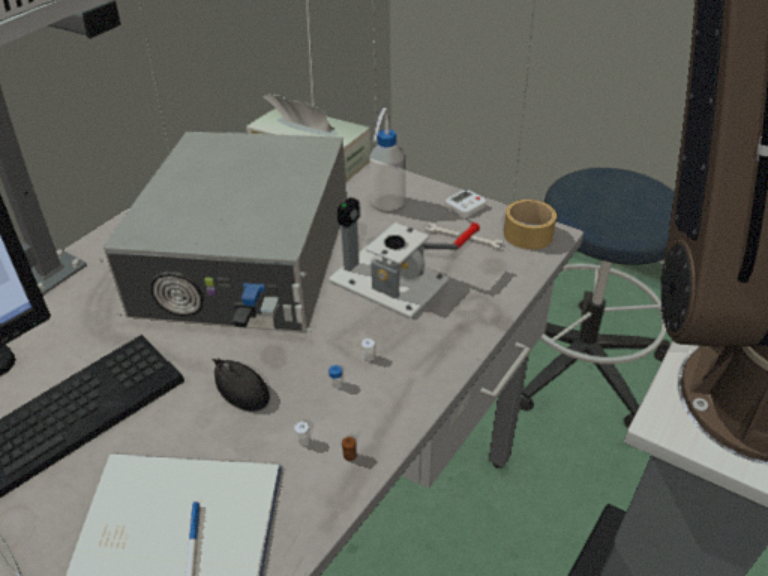

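The scene picture shows the vials at (x1.5 px): blue-capped (323,362), white-capped (352,337) and (297,413), brown look-alike (346,421). Other blue things are the wash-bottle cap (350,149), the PC connector (235,287) and the pen (188,490). The lift is at (365,265), its cup at (369,237) and the red handle at (437,229). The side view agrees.

Candidates for the target: the blue-capped vial, the two white vials, the brown vial and the bottle's blue cap. I choose the one at scene (323,362), side (336,377).

```bash
cat > meas.py <<'E'
from h import *
D={}
for n in("scene","side"):
    z=np.load(n+".npz",allow_pickle=True); D[n]=(z["p"],z["d"],z["m"].item())
def blob(mask,box):
    x0,y0,x1,y1=box; k=np.zeros_like(mask);k[y0:y1,x0:x1]=mask[y0:y1,x0:x1]
    nn,l,s,c=cv2.connectedComponentsWithStats(k.astype(np.uint8)); i=1+np.argmax(s[1:,4]); return c[i],s[i],l==i
def tri(a,b):
    o1,d1=ray(D["scene"][2],a);o2,d2=ray(D["side"][2],b);d1=d1[0];d2=d2[0]
    t=np.linalg.lstsq(np.c_[d1,-d2],o2-o1,rcond=None)[0]; p,q=o1+t[0]*d1,o2+t[1]*d2; return (p+q)/2,np.linalg.norm(p-q)
if __name__=="__main__":
    B={"scene":dict(blue=(205,228,228,255),w1=(225,210,245,235),w2=(185,260,208,288),red=(275,135,310,165),cup=(228,145,265,170)),
       "side":dict(blue=(210,238,238,263),w1=(235,220,255,245),w2=(190,275,213,300),red=(295,140,325,170),cup=(250,150,278,172))}
    cs={}
    for n,(p,d,m) in D.items():
        h=cv2.cvtColor(p,cv2.COLOR_RGB2HSV).astype(int); H,S,V=h[...,0],h[...,1],h[...,2]
        M=dict(blue=(H>95)&(H<125)&(S>120),red=((H<8)|(H>172))&(S>150)&(V>80),cup=V<70,w1=(V>190),w2=(V>190))
        C=cloud(m,d)
        for k,b in B[n].items():
            c,s,l=blob(M[k],b); cs[n,k]=c
            Q=C[l&(d>0)]; print(n,k,c.round(1),s,"med",np.median(Q,0).round(4),"onz",onz(m,c,{'cup':.1,'red':.079}.get(k,.029)).round(4)[0])
    for k in B["side"]: print(k,tri(cs["scene",k],cs["side",k]))
    p=D["scene"][0]; cv2.imwrite("pics/crop1.png",np.hstack([cv2.resize(p[120:220,195:325,::-1],(390,300),interpolation=2),cv2.resize(p[200:300,160:290,::-1],(390,300),interpolation=2)]))
E
python3 meas.py
```

```text
scene blue [214.6 236.7] [211 233   8   8  53] med [0.5272 0.3156 0.0289] onz [0.5267 0.316  0.029 ]Traceback (most recent call last):
  File "meas.py", line 20, in <module>
    c,s,l=blob(M[k],b); cs[n,k]=c
          ~~~~^^^^^^^^
  File "meas.py", line 7, in blob
    nn,l,s,c=cv2.connectedComponentsWithStats(k.astype(np.uint8)); i=1+np.argmax(s[1:,4]); return c[i],s[i],l==i
                                                                       ~~~~~~~~~^^^^^^^^^
    return _wrapfunc(a, 'argmax', axis=axis, out=out, **kwds)
    return bound(*args, **kwds)
ValueError: attempt to get argmax of an empty sequence
```

```bash
sed -i 's/w1=(V>190),w2=(V>190)/w1=(V>165),w2=(V>165)/' meas.py; python3 meas.py
```

```text
scene blue [214.6 236.7] [211 233   8   8  53] med [0.5272 0.3156 0.0289] onz [0.5267 0.316  0.029 ]
scene w1 [234.  218.8] [231 217   7   5  25] med [0.5221 0.2438 0.0293] onz [0.5226 0.2434 0.029 ]
scene w2 [196.3 269.5] [193 267   8   6  36] med [0.5033 0.4182 0.0302] onz [0.5041 0.4171 0.029 ]
scene red [291.2 151.7] [284 145  15  15  91] med [ 0.4994 -0.0043  0.0816] onz [ 0.5018 -0.0069  0.079 ]
scene cup [245.5 157.6] [240 154  13   8  78] med [0.5771 0.0883 0.0921] onz [0.5701 0.1032 0.1   ]
side blue [223.1 247.5] [219 244   9   8  56] med [0.5262 0.3131 0.0315] onz [0.5277 0.3114 0.029 ]
side w1 [244.8 228.4] [241 226   9   6  41] med [0.521  0.2434 0.0313] onz [0.5229 0.2404 0.029 ]
side w2 [200.2 284.7] [196 281  10   8  52] med [0.5041 0.4166 0.0311] onz [0.5049 0.415  0.029 ]
side red [310.9 156.1] [303 149  17  16  97] med [ 0.4998 -0.0058  0.0834] onz [ 0.5027 -0.0096  0.079 ]
side cup [262.9 161.2] [257 157  13   9  95] med [0.5771 0.0878 0.0934] onz [0.5725 0.095  0.1   ]
blue (array([0.53627099, 0.30197436, 0.01552871]), np.float64(0.00043838833861123487))
w1 (array([0.52845982, 0.23349371, 0.02041693]), np.float64(0.0005489159006938094))
w2 (array([0.50874597, 0.41124629, 0.02235096]), np.float64(3.880398063362259e-05))
red (array([ 0.5064189 , -0.01702537,  0.07298765]), np.float64(0.00015649481552376277))
cup (array([0.58695178, 0.07384496, 0.0810594 ]), np.float64(0.00036766122433416586))
```

View pics/crop1.png

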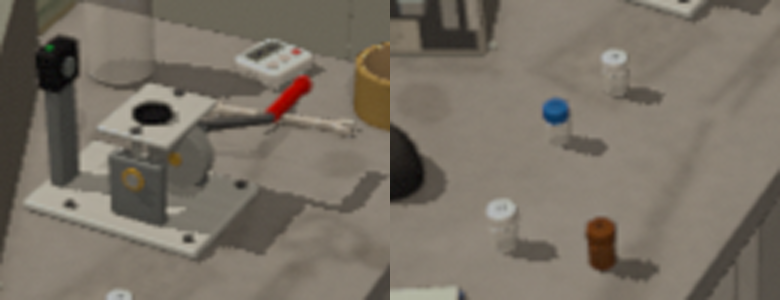

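The crop confirms it: the blue-capped vial is at scene px (214,237), white vials are on either side, and the brown one is apart. The lift is at its rest position with the lever towards the robot.

Next I want the lift's yaw and the obstacle heights.

Run:
```python
from meas import *
for n,(p,d,m) in D.items():
    C=cloud(m,d); ok=d>0
    x,y,z=C[...,0],C[...,1],C[...,2]
    for nm,zr,bx in (("plat",(.087,.106),(.5,.66,.02,.16)),("base",(.006,.014),(.44,.72,-.02,.2)),("head",(.12,.145),(.6,.75,.0,.2))):
        k=ok&(z>zr[0])&(z<zr[1])&(x>bx[0])&(x<bx[1])&(y>bx[2])&(y<bx[3])
        Q=C[k][:,:2].astype(np.float32)
        print(n,nm,k.sum(),Q.mean(0).round(4),[np.round(a,4) for a in cv2.minAreaRect(Q*1000)] if len(Q)>3 else "")
    print("rows x .3...0.9, cols y -.3...0.6, max z cm")
    for xx in np.arange(.3,.95,.05):
        print(round(xx,2),[int(100*np.max(z[ok&(abs(x-xx-.025)<.025)&(abs(y-yy-.05)<.05)&(z<.9)],initial=-.01)) for yy in np.arange(-.3,.6,.1)])
    if n=="scene":
      h=cv2.cvtColor(p,cv2.COLOR_RGB2HSV).astype(int)
      k=((h[...,0]<8)|(h[...,0]>172))&(h[...,1]>150)&(h[...,2]>80)&ok&(x>.4)&(x<.6)&(y<.1)&(y>-.1)&(z>.06)
      Q=C[k]; u,s,v=np.linalg.svd(Q-Q.mean(0)); print(Q.mean(0),v[0],np.ptp((Q-Q.mean(0))@v[0]))
```

```text
scene plat 497 [0.5833 0.0859] [array([601.4851,  81.2943]), array([ 87.9635, 114.1352]), np.float64(88.9689)]
scene base 1011 [0.5854 0.094 ] [array([602.4788,  86.3772]), array([204.8771, 161.6228]), np.float64(19.7192)]
scene head 273 [0.679  0.1042] [array([676.5196,  92.8356]), array([ 57.4746, 211.4767]), np.float64(27.0628)]
rows x .3...0.9, cols y -.3...0.6, max z cm
0.3 [-1, -1, -1, -1, -1, -1, -1, -1, -1]
0.35 [0, 0, 0, 0, 0, 0, 0, 0, 0]
0.4 [4, 4, 0, 0, 0, 0, 3, 3, 1]
0.45 [4, 4, 8, 8, 0, 0, 0, 3, 1]
0.5 [0, 4, 8, 9, 9, 3, 3, 3, 2]
0.55 [1, 1, 0, 9, 9, 0, 3, 3, 1]
0.6 [1, 1, 0, 9, 9, 15, 8, 3, 1]
0.65 [0, 10, 9, 13, 15, 15, 15, 3, 0]
0.7 [0, 19, 20, 15, 15, 15, 15, 2, 1]
0.75 [0, 0, 15, 15, 15, 15, 15, 2, 2]
0.8 [7, 8, 15, 15, 15, 15, 15, 2, 2]
0.85 [8, 12, 15, 15, 15, 15, 15, 13, 2]
0.9 [8, 14, -1, 15, 15, 15, 15, 6, 0]
[ 0.49979854 -0.00285335  0.08144104] [ 0.00612929  0.99988965 -0.01353251] 0.07143682917413222
side plat 683 [0.5809 0.0832] [array([601.6796,  79.2304]), array([ 85.7263, 116.0139]), np.float64(89.389)]
side base 1236 [0.5826 0.0938] [array([610.3623,  81.0557]), array([197.4575, 116.1147]), np.float64(0.2559)]
side head 352 [0.6804 0.1047] [array([676.7932,  91.3049]), array([ 57.4311, 212.4856]), np.float64(27.3949)]
rows x .3...0.9, cols y -.3...0.6, max z cm
0.3 [-1, -1, -1, -1, -1, -1, -1, -1, -1]
0.35 [0, 0, 0, 0, 0, 0, 0, 0, 0]
0.4 [5, 4, 0, 0, 0, 0, 3, 3, 1]
0.45 [5, 4, 8, 8, 0, 0, 0, 3, 1]
0.5 [0, 4, 8, 9, 9, 3, 3, 3, 2]
0.55 [1, 1, 0, 9, 9, 0, 3, 3, 1]
0.6 [1, 1, 1, 11, 9, 15, 8, 3, 1]
0.65 [0, 11, 9, 13, 15, 15, 15, 3, 1]
0.7 [0, 20, 20, 15, 15, 15, 53, 57, 57]
0.75 [0, 11, 15, 15, 15, 15, 52, 52, 2]
0.8 [8, 8, 15, 15, 15, 15, 15, 51, 3]
0.85 [8, 12, 15, 15, 15, 15, 15, 13, 2]
0.9 [8, 14, -1, 15, 15, 15, 15, 7, 0]
```

{"api": "move_arm", "payload": {
  "moves": [8.7, 0, 0, -4, 0, 0, -0.14, 8.7, 0, 0, -4.5, 0, 0, -0.14, 8.7, 0, 0, -4.5, 0, 0, -0.14, 8.7, 0, 0, -3, 0, 0, -0.14]
}}

```text
clock: 0.5
tool_pos: [0.1556, -0.6572, 0.3618]
orientation: [-179.9, -0.1, -134.2]
force: [-0.1, -0.7, 0.0]
opening: 0.0871
gripper_force: 0.0
```

```bash
cat > plan.py <<'E'
from h import *
def plan(target,yaw,n,pos=None,rot=None,op=8.7):
    "n equal rows straight to target with tool-down yaw; prints tool-frame rows"
    s=ctrl.get_obs(); p=np.array(s["tool_pos"]) if pos is None else np.array(pos,float)
    r=R.from_euler("xyz",s["orientation"],degrees=True) if rot is None else rot
    g=R.from_euler("xyz",[180,0,yaw],degrees=True); w=(r.inv()*g).as_rotvec()/n; dp=(np.array(target)-p)/n
    print("rv/row",w.round(3))
    for i in range(n):
        print((r.inv().apply(dp)*100).round(2)); r=r*R.from_rotvec(w)
    return np.array(target,float),r
E
python3 - <<'E'
from plan import *
p,r=plan([.40,-.35,.36],-180,8)
p,r=plan([.48,.04,.36],-180,8,p,r)
m=vision.camera_model("wrist"); s=ctrl.get_obs(); T=m["cam_to_world"]
rr=R.from_euler("xyz",s["orientation"],degrees=True)
print(rr.inv().apply(T[:3,3]-s["tool_pos"]), rr.as_matrix().T@T[:3,:3], m["vertical_fov"])
# case edge
from meas import D
for n,(q,d,mm) in D.items():
    C=cloud(mm,d); 
    for y0 in (.22,.26,.30,.34,.38): k=(d>0)&(abs(C[...,1]-y0)<.02)&(C[...,2]>.05)&(C[...,2]<.2)&(C[...,0]>.5); print(n,y0,C[k][:,0].min().round(3) if k.any() else None)
E
```

```text
rv/row [-0.  -0.   0.1]
[-4.88  0.49  0.01]
[-4.81  0.97  0.01]
[-4.69  1.45  0.02]
[-4.52  1.91  0.02]
[-4.31  2.35  0.02]
[-4.05  2.77  0.02]
[-3.76  3.16  0.02]
[-3.42  3.52  0.02]
rv/row [ 0.  0. -0.]
[-1.    4.87  0.  ]
[-1.    4.87  0.  ]
[-1.    4.87  0.  ]
[-1.    4.87  0.  ]
[-1.    4.87  0.  ]
[-1.    4.87  0.  ]
[-1.    4.87  0.  ]
[-1.    4.87  0.  ]
[ 8.22091454e-02  9.95773417e-05 -1.85803221e-01] [[ 1.77485209e-03 -9.52512031e-01 -3.04495782e-01]
 [ 9.99998404e-01  1.62822499e-03  7.35462950e-04]
 [-2.04749666e-04 -3.04496601e-01  9.52513400e-01]] 70.85981930800533
scene 0.22 0.632
scene 0.26 0.611
scene 0.3 0.636
scene 0.34 0.658
scene 0.38 0.794
side 0.22 0.631
side 0.26 0.612
side 0.3 0.636
side 0.34 0.66
side 0.38 0.799
```

{"api": "move_arm", "payload": {
  "moves": [8.7, -4.8, 0.5, 0, 0, 0, 0.1, 8.7, -4.8, 1, 0, 0, 0, 0.1, 8.7, -4.7, 1.45, 0, 0, 0, 0.1, 8.7, -4.5, 1.9, 0, 0, 0, 0.1, 8.7, -4.3, 2.35, 0, 0, 0, 0.1, 8.7, -4.05, 2.8, 0, 0, 0, 0.1, 8.7, -3.75, 3.15, 0, 0, 0, 0.1, 8.7, -3.4, 3.5, 0, 0, 0, 0.1]
}}

```text
clock: 1.3
tool_pos: [0.4014, -0.3497, 0.3583]
orientation: [180.0, 0.0, 179.4]
force: [1.1, -1.0, 0.2]
opening: 0.0873
gripper_force: 0.0
```

{"api": "move_arm", "payload": {
  "moves": [8.7, -1, 4.85, 0, 0, 0, 0, 8.7, -1, 4.85, 0, 0, 0, 0, 8.7, -1, 4.85, 0, 0, 0, 0, 8.7, -1, 4.85, 0, 0, 0, 0, 8.7, -1, 4.85, 0, 0, 0, 0, 8.7, -1, 4.85, 0, 0, 0, 0, 8.7, -1, 4.85, 0, 0, 0, 0, 8.7, -1, 4.85, 0, 0, 0, 0]
}}

```text
clock: 2.1
tool_pos: [0.4832, 0.0379, 0.3585]
orientation: [180.0, 0.0, 179.6]
force: [1.7, -0.4, 0.6]
opening: 0.0866
gripper_force: 0.0
```

{"api": "move_arm", "payload": {
  "moves": [8.7, 0, 0, 0, 0, 0, 0, 8.7, 0, 0, 0, 0, 0, 0]
}}

```text
clock: 2.3
tool_pos: [0.4833, 0.0369, 0.3578]
orientation: [-180.0, -0.1, 179.7]
force: [0.5, 0.4, -0.1]
opening: 0.0869
gripper_force: 0.0
```

Run:
```python
from h import *
m=vision.camera_model("wrist"); p,d=vision.snapshot("wrist"); np.savez("w1",p=p,d=d,m=np.array(m,dtype=object))
cv2.imwrite("pics/w1.png",cv2.resize(p[...,::-1],(768,576)))
s=ctrl.get_obs(); print(s["tool_pos"],s["orientation"],s["joint_pos"])
```

```text
[0.48327429 0.03588575 0.35804979] [-1.79972745e+02 -4.62742597e-02  1.79652872e+02] [ 2.75639718e+01 -1.60057070e+00 -6.03972061e+00  2.43073891e-03
 -8.56144996e+01 -1.17911275e+02]
```

View pics/w1.png

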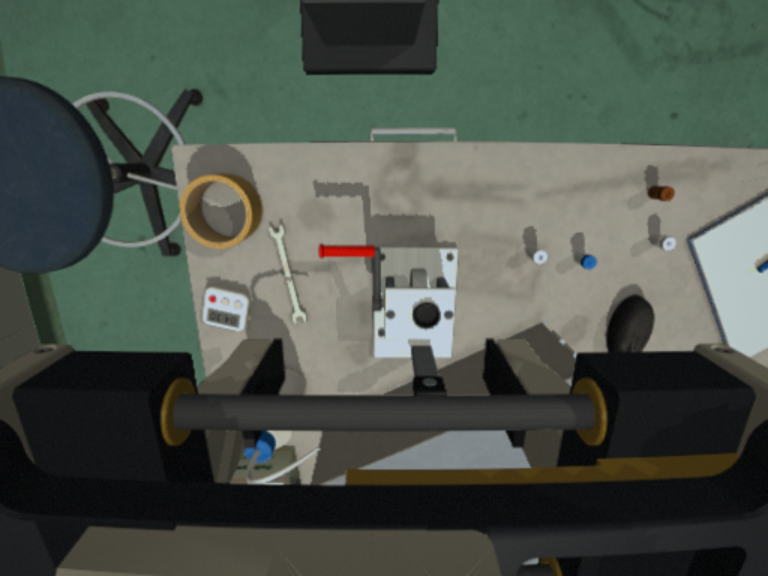

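The wrist view shows (x1.5 px) the blue cap at (589,262), white caps at (540,257) and (668,243), the brown one at (662,193), the cup at (426,314) and the red handle from (320,251) to (375,251). The lift is almost square to the picture.

```bash
cat > mw.py <<'E'
from h import *
import sys
def run(f,p=None,d=None,m=None):
    z=np.load(f,allow_pickle=True); p,d,m=z["p"],z["d"],z["m"].item()
    h=cv2.cvtColor(p,cv2.COLOR_RGB2HSV).astype(int); H,S,V=h[...,0],h[...,1],h[...,2]
    C=cloud(m,d)
    def show(nm,mask,zpl,top=1,amin=10,amax=4000):
        n,l,s,c=cv2.connectedComponentsWithStats(mask.astype(np.uint8))
        for i in range(1,n):
            if not amin<s[i,4]<amax: continue
            q=C[(l==i)&(d>0)]; 
            if not len(q): continue
            P=onz(m,c[i],zpl)[0]
            if not(.35<P[0]<.8 and -.15<P[1]<.5): continue
            pts=np.argwhere(l==i)[:,::-1]; W=onz(m,pts,zpl)[:,:2]
            print(nm,c[i].round(1),s[i,2:],"P",P.round(4),"med",np.median(q,0).round(4),"rect",[np.round(a,1) for a in cv2.minAreaRect((W*1000).astype(np.float32))])
    show("blue",(H>95)&(H<125)&(S>120)&(V>60),.032)
    show("red",((H<8)|(H>172))&(S>150)&(V>80),.079+.005)
    show("dark",(V<45),.103,amin=40,amax=600)
    show("white",(V>175)&(S<45),.032,amin=8,amax=150)
    show("plat",(V>175)&(S<45),.091,amin=500)
run(sys.argv[1])
E
python3 mw.py w1.npz
```

```text
blue [392.3 174.2] [10  9 65] P [0.5278 0.3083 0.032 ] med [0.5276 0.3087 0.0314] rect [array([528.1, 308.5]), array([17.3, 16.6]), np.float64(70.8)]
red [230.9 167. ] [ 37   9 263] P [ 0.5019 -0.0052  0.084 ] med [ 0.5017 -0.005   0.0839] rect [array([502.1,  -5.1]), array([62.9, 14.2]), np.float64(89.5)]
dark [436.1 127.7] [10  7 43] P [0.4315 0.3342 0.103 ] med [0.4373 0.3922 0.0148] rect [array([431. , 334.3]), array([13.7, 10.2]), np.float64(80.7)]
dark [283.9 210. ] [ 17  16 210] P [0.5747 0.0873 0.103 ] med [0.5793 0.0887 0.0919] rect [array([574. ,  87.4]), array([28.4, 28.1]), np.float64(1.2)]
dark [344.5 291.2] [ 14  12 117] P [0.7474 0.2127 0.103 ] med [0.4899 0.0823 0.4314] rect [array([748.2, 211.2]), array([25.6, 26.3]), np.float64(88.7)]
white [187.1 166. ] [ 14  33 116] P [ 0.5109 -0.0951  0.032 ] med [ 0.5141 -0.1006  0.0075] rect [array([514.1, -96.8]), array([63.8, 16. ]), np.float64(5.2)]
white [445.9 162.3] [ 9  8 50] P [0.5033 0.4154 0.032 ] med [0.503  0.4162 0.0315] rect [array([503.7, 415.4]), array([14.1, 16.9]), np.float64(0.5)]
white [359.9 171.1] [ 9  9 55] P [0.5216 0.2422 0.032 ] med [0.5216 0.2423 0.0316] rect [array([521.5, 242.4]), array([15. , 16.1]), np.float64(48.1)]
white [196.5 201.9] [12 28 97] P [ 0.5849 -0.0817  0.032 ] med [ 0.5958 -0.0884  0.0073] rect [array([581.9, -79.3]), array([57.9, 17.2]), np.float64(2.9)]
plat [492.5 184.5] [  50  105 3333] P [0.532  0.4727 0.091 ] med [0.5524 0.5539 0.0092] rect [array([545. , 491.5]), array([192.9,  97.2]), np.float64(30.7)]
plat [275.4 215.3] [  54   45 1637] P [0.5896 0.0735 0.091 ] med [0.5973 0.0677 0.0897] rect [array([590.3,  74.4]), array([94.3, 86.2]), np.float64(89.8)]
```

{"api": "move_arm", "payload": {
  "moves": [5, -0.55, 3.4, 3.1, 0, 0, 0, 5, -0.55, 3.4, 3.1, 0, 0, 0, 5, -0.55, 3.4, 3.1, 0, 0, 0, 5, -0.55, 3.4, 3.1, 0, 0, 0, 5, -0.55, 3.4, 3.1, 0, 0, 0, 5, -0.55, 3.4, 3.1, 0, 0, 0, 5, -0.55, 3.4, 3.1, 0, 0, 0, 5, -0.55, 3.4, 3.1, 0, 0, 0]
}}

```text
clock: 3.15
tool_pos: [0.5304, 0.307, 0.1095]
orientation: [180.0, 0.0, 179.5]
force: [1.1, -0.2, 1.3]
opening: 0.05
gripper_force: 0.0
```

{"api": "move_arm", "payload": {
  "moves": [5, 0, 0, 0, 0, 0, 0, 5, 0, 0, 0, 0, 0, 0, 5, 0, 0, 0, 0, 0, 0]
}}

```text
clock: 3.45
tool_pos: [0.5302, 0.3062, 0.1113]
orientation: [180.0, 0.0, 179.5]
force: [0.1, -0.7, -0.0]
opening: 0.05
gripper_force: 0.0
```

```bash
python3 - <<'E'
from h import *
m=vision.camera_model("wrist"); p,d=vision.snapshot("wrist"); np.savez("w2",p=p,d=d,m=np.array(m,dtype=object))
cv2.imwrite("pics/w2.png",p[...,::-1])
s=ctrl.get_obs(); print(s["tool_pos"],s["orientation"],s["opening"])
E
python3 mw.py w2.npz
```

```text
[0.53028647 0.30638263 0.11177866] [1.79928192e+02 8.15891324e-02 1.79498223e+02] 0.05044312119818098
blue [259.  187.7] [ 17  18 251] P [0.5281 0.3106 0.032 ] med [0.5284 0.3107 0.0313] rect [array([528. , 310.7]), array([16.5, 18.2]), np.float64(89.6)]
dark [21.9 41.8] [21  6 69] P [0.4012 0.1485 0.103 ] med [ 0.2085 -0.5104 -0.7113] rect [array([401. , 148.4]), array([15.3,  2.7]), np.float64(88.6)]
dark [341.4  96.2] [ 12  17 101] P [0.4412 0.3666 0.103 ] med [0.4383 0.3924 0.0171] rect [array([441., 367.]), array([ 7. , 10.6]), np.float64(87.1)]
dark [ 20.1 182.9] [ 9  7 41] P [0.5011 0.1225 0.103 ] med [0.526  0.0371 0.0133] rect [array([501.2, 122.5]), array([4.7, 6.7]), np.float64(22.0)]
dark [308.6 291.3] [ 12  14 118] P [0.6006 0.3526 0.103 ] med [0.5363 0.3332 0.1851] rect [array([601.3, 352.7]), array([13.5,  9.5]), np.float64(5.2)]
white [ 73.6 208.3] [ 9  9 48] P [0.5498 0.11   0.032 ] med [0.5581 0.0936 0.0095] rect [array([550. , 110.4]), array([9.4, 9. ]), np.float64(9.6)]
white [ 16.6 232.2] [ 9  5 16] P [0.5792 0.0331 0.032 ] med [0.5502 0.0926 0.0901] rect [array([578.6,  33.2]), array([ 3.5, 11.8]), np.float64(26.1)]
white [ 66.4 288.1] [2 7 9] P [0.6539 0.0761 0.032 ] med [0.6722 0.0563 0.0092] rect [array([653.8,  76.3]), array([1.3, 8.8]), np.float64(75.5)]
plat [100.8 202. ] [ 31  60 798] P [0.5216 0.179  0.091 ] med [0.5498 0.1289 0.0093] rect [array([523.8, 176.6]), array([17.8, 52.3]), np.float64(89.5)]
```

View pics/w2.png

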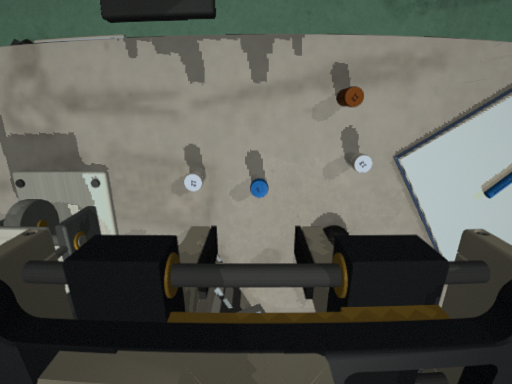

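The picture shows the blue cap at (259,188), between and below the fingers (tips about (212,228) and (300,228)), with the white caps clear at (193,183) and (363,163). I'll descend and grip, leaving the tips about 8 mm above the table.

{"api": "move_arm", "payload": {
  "moves": [5, 0.2, 0.4, 2, 0, 0, 0, 5, 0, 0, 2.8, 0, 0, 0, 5, 0, 0, 2.8, 0, 0, 0, 5, 0, 0, 2, 0, 0, 0, 5, 0, 0, 0, 0, 0, 0, 5, 0, 0, 0, 0, 0, 0]
}}

```text
clock: 4.1
tool_pos: [0.5283, 0.3112, 0.0159]
orientation: [180.0, 0.1, 179.6]
force: [-0.1, 0.4, 0.2]
opening: 0.0498
gripper_force: 0.0
```

{"api": "move_arm", "payload": {
  "moves": [1, 0, 0, 0, 0, 0, 0, 1, 0, 0, 0, 0, 0, 0, 1, 0, 0, 0, 0, 0, 0, 1, 0, 0, 0, 0, 0, 0, 1, 0, 0, 0, 0, 0, 0, 1, 0, 0, 0, 0, 0, 0]
}}

```text
clock: 4.7
tool_pos: [0.5275, 0.3115, 0.0144]
orientation: [180.0, 0.0, 179.6]
force: [0.1, -0.2, 0.2]
opening: 0.0115
gripper_force: 0.0
```

```bash
python3 - <<'E'
from h import *
m=vision.camera_model("wrist"); p,d=vision.snapshot("wrist"); np.savez("w3",p=p,d=d,m=np.array(m,dtype=object))
q,e=vision.snapshot("side")
cv2.imwrite("pics/w3.png",np.vstack([p[100:300,60:460,::-1],cv2.resize(q[190:290,150:350,::-1],(400,200))]))
s=ctrl.get_obs(); print(s["tool_pos"],s["opening"],s["gripper_force"]); print(proj(m,[s["tool_pos"],[.5281,.3106,.032]]))
E
python3 mw.py w3.npz | grep -E "blue|white"
```

```text
[0.52746746 0.31146743 0.01433207] 0.010286492858041311 0.0
[[254.45973378 221.17072008]
 [253.12795938 232.47165205]]
blue [254.6 230.4] [ 22  28 478] P [0.5266 0.3116 0.032 ] med [0.5265 0.3118 0.0313] rect [array([526.8, 310.9]), array([20.5, 14.3]), np.float64(0.3)]
```

View pics/w3.png

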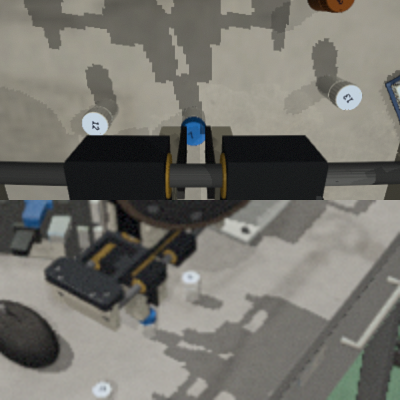

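Run:
```python
from h import *
z=np.load("w3.npz",allow_pickle=True); p,d,m=z["p"],z["d"],z["m"].item()
c=cv2.convertScaleAbs(p[205:285,200:310,::-1],alpha=1.6,beta=25)
cv2.imwrite("pics/w3z.png",cv2.resize(c,(770,560),interpolation=cv2.INTER_CUBIC))
C=cloud(m,d)
for u in (232,238,244,250,255,260,266,272):
    print(u,[tuple((C[v,u]*1000).astype(int)) for v in (222,230,238,246,256,266)])
```

```text
232 [(np.int64(534), np.int64(293), np.int64(0)), (np.int64(516), np.int64(298), np.int64(52)), (np.int64(517), np.int64(298), np.int64(61)), (np.int64(516), np.int64(299), np.int64(72)), (np.int64(516), np.int64(300), np.int64(81)), (np.int64(496), np.int64(304), np.int64(121))]
238 [(np.int64(534), np.int64(298), np.int64(0)), (np.int64(516), np.int64(301), np.int64(51)), (np.int64(517), np.int64(302), np.int64(60)), (np.int64(522), np.int64(302), np.int64(61)), (np.int64(518), np.int64(303), np.int64(78)), (np.int64(495), np.int64(306), np.int64(122))]
244 [(np.int64(521), np.int64(304), np.int64(28)), (np.int64(517), np.int64(305), np.int64(49)), (np.int64(518), np.int64(305), np.int64(59)), (np.int64(517), np.int64(306), np.int64(69)), (np.int64(518), np.int64(306), np.int64(78)), (np.int64(495), np.int64(308), np.int64(123))]
250 [(np.int64(520), np.int64(308), np.int64(30)), (np.int64(526), np.int64(308), np.int64(31)), (np.int64(532), np.int64(308), np.int64(31)), (np.int64(556), np.int64(307), np.int64(0)), (np.int64(565), np.int64(307), np.int64(0)), (np.int64(496), np.int6
[... 445 characters left out ...]
, (np.int64(556), np.int64(315), np.int64(0)), (np.int64(566), np.int64(315), np.int64(0)), (np.int64(495), np.int64(313), np.int64(122))]
266 [(np.int64(534), np.int64(320), np.int64(1)), (np.int64(517), np.int64(318), np.int64(49)), (np.int64(518), np.int64(318), np.int64(59)), (np.int64(518), np.int64(318), np.int64(67)), (np.int64(523), np.int64(318), np.int64(69)), (np.int64(496), np.int64(315), np.int64(121))]
272 [(np.int64(534), np.int64(325), np.int64(0)), (np.int64(516), np.int64(322), np.int64(52)), (np.int64(518), np.int64(321), np.int64(59)), (np.int64(517), np.int64(321), np.int64(69)), (np.int64(518), np.int64(320), np.int64(78)), (np.int64(496), np.int64(317), np.int64(122))]
```

View pics/w3z.png

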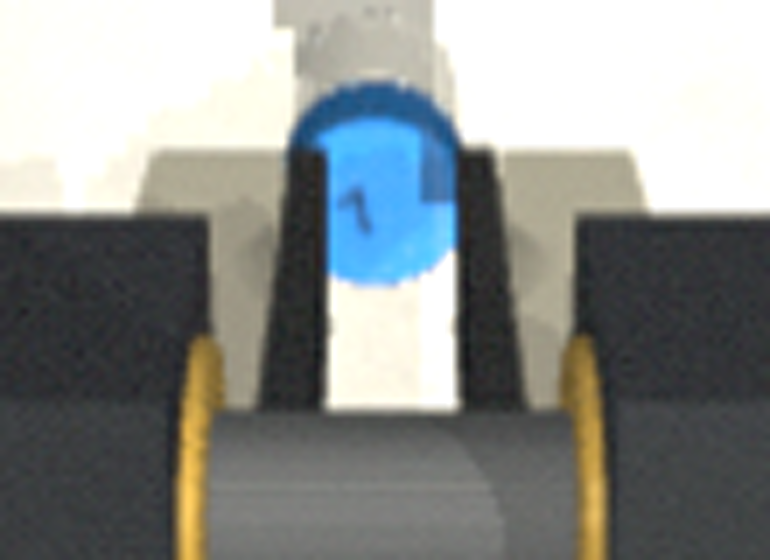

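The cap is at zoomed (375,200), and the finger pads straddle it visually at (305,280) and (480,280). The opening reads only 10 mm with no force, so the vial body isn't gripped, because the fingers seem to end higher than expected. I'll check the true fingertip height with the fixed cameras.

Run:
```python
from h import *
for n in("scene","side"):
    p,d=vision.snapshot(n); m=vision.camera_model(n); C=cloud(m,d); x,y,z=np.moveaxis(C,-1,0)
    k=(d>0)&(x>.505)&(x<.545)&(y>.27)&(y<.36)&(z>.004)&(z<.12)
    for z0 in np.arange(.004,.1,.008):
        q=C[k&(z>=z0)&(z<z0+.008)]; c=p[k&(z>=z0)&(z<z0+.008)]
        if len(q): print(n,round(z0,3),len(q),"x",q[:,0].min().round(3),q[:,0].max().round(3),"y",q[:,1].min().round(3),q[:,1].max().round(3),c.mean(0).astype(int))
z=np.load("w2.npz",allow_pickle=True);p,d,m=z["p"],z["d"],z["m"].item();C=cloud(m,d)
for v in range(222,252,3): print(v,d[v,206].round(3),(C[v,206]*1000).astype(int),d[v,306].round(3),(C[v,306]*1000).astype(int))
```

```text
scene 0.004 22 x 0.52 0.532 y 0.311 0.321 [142 134 121]
scene 0.012 23 x 0.519 0.533 y 0.309 0.321 [140 135 126]
scene 0.02 27 x 0.52 0.536 y 0.31 0.322 [ 42  73 103]
scene 0.028 19 x 0.519 0.531 y 0.304 0.323 [ 58  90 122]
scene 0.036 10 x 0.517 0.529 y 0.303 0.333 [81 78 74]
scene 0.044 55 x 0.515 0.536 y 0.294 0.335 [100  92  79]
scene 0.052 63 x 0.514 0.533 y 0.292 0.336 [98 90 76]
scene 0.06 53 x 0.515 0.532 y 0.291 0.337 [92 84 71]
scene 0.068 48 x 0.515 0.531 y 0.291 0.338 [97 89 75]
scene 0.076 27 x 0.515 0.528 y 0.305 0.339 [98 90 76]
scene 0.084 17 x 0.515 0.52 y 0.325 0.34 [97 89 75]
scene 0.092 2 x 0.516 0.517 y 0.336 0.338 [76 70 59]
side 0.004 22 x 0.519 0.534 y 0.306 0.32 [143 140 133]
side 0.012 23 x 0.52 0.533 y 0.303 0.318 [151 148 142]
side 0.02 22 x 0.519 0.531 y 0.303 0.319 [ 83 101 122]
side 0.028 20 x 0.518 0.527 y 0.302 0.319 [ 52  92 134]
side 0.036 5 x 0.518 0.524 y 0.303 0.329 [ 93  98 103]
side 0.044 49 x 0.515 0.538 y 0.29 0.333 [100  98  93]
side 0.052 56 x 0.515 0.537 y 0.289 0.334 [109 106  97]
side 0.06 46 x 0.515 0.533 y 0.288 0.334 [104 101  91]
side 0.068 24 x 0.515 0.529 y 0.295 0.334 [113 110  98]
side 0.076 14 x 0.515 0.534 y 0.326 0.337 [107 104  94]
side 0.084 4 x 0.516 0.518 y 0.331 0.336 [98 94 84]
222 0.326 [581 246  -1] 0.325 [581 367   0]
225 0.326 [584 246  -1] 0.325 [585 367   0]
228 0.166 [519 276 145] 0.166 [519 338 146]
231 0.161 [518 277 150] 0.162 [519 337 149]
234 0.156 [518 278 155] 0.158 [519 336 154]
237 0.158 [520 277 154] 0.155 [519 336 157]
240 0.153 [520 278 159] 0.155 [521 336 157]
243 0.15 [520 279 162] 0.15 [520 335 163]
246 0.148 [521 279 165] 0.148 [521 334 165]
249 0.144 [520 280 169] 0.144 [521 334 168]
```

Both fixed cameras and the earlier wrist depth agree: the fingertips end at z≈0.044 when the reported TCP is at 0.014. The real tips are therefore about 30 mm *behind* the reported TCP, not 8 mm ahead. I'll open and go lower carefully, using tip = TCP + 0.030.

{"api": "move_arm", "payload": {
  "moves": [5, 0, 0, 0, 0, 0, 0, 5, 0, 0, 0, 0, 0, 0, 5, 0, 0, 0, 0, 0, 0, 5, 0, 0, 0, 0, 0, 0, 5, 0, 0, 0.5, 0, 0, 0, 5, 0, 0, 1, 0, 0, 0, 5, 0, 0, 1, 0, 0, 0, 5, 0, 0, 0, 0, 0, 0]
}}

```text
clock: 5.7
tool_pos: [0.5263, 0.3104, -0.0129]
orientation: [-179.9, -0.1, 179.6]
force: [0.3, 0.3, -0.9]
opening: 0.0501
gripper_force: 0.0
```

{"api": "move_arm", "payload": {
  "moves": [5, 0, 0, 0.5, 0, 0, 0, 5, 0, 0, 0.5, 0, 0, 0, 5, 0, 0, 0, 0, 0, 0, 5, 0, 0, 0, 0, 0, 0]
}}

```text
clock: 6.1
tool_pos: [0.5275, 0.3115, -0.0207]
orientation: [-180.0, -0.0, 179.6]
force: [0.5, 0.5, -0.4]
opening: 0.0503
gripper_force: 0.0
```

{"api": "move_arm", "payload": {
  "moves": [1.5, 0, 0, 0, 0, 0, 0, 1.5, 0, 0, 0, 0, 0, 0, 1.5, 0, 0, 0, 0, 0, 0, 1.5, 0, 0, 0, 0, 0, 0, 1.5, 0, 0, 0, 0, 0, 0, 1.5, 0, 0, 0, 0, 0, 0]
}}

```text
clock: 6.7
tool_pos: [0.5275, 0.3114, -0.0205]
orientation: [-180.0, 0.0, 179.6]
force: [-1.2, -1.1, 1.2]
opening: 0.0162
gripper_force: 30.0
```

{"api": "move_arm", "payload": {
  "moves": [1.5, 0, 0, -2, 0, 0, 0, 1.5, 0, 0, -4, 0, 0, 0, 1.5, 0, 0, -4, 0, 0, 0, 1.5, 0, 0, -4, 0, 0, 0, 1.5, 0, 0, -3, 0, 0, 0, 1.5, 0, 0, -1.5, 0, 0, 0, 1.5, 0, 0, 0, 0, 0, 0]
}}

```text
clock: 7.4
tool_pos: [0.5286, 0.3125, 0.1673]
orientation: [179.8, 0.2, 179.6]
force: [0.3, -0.3, 0.4]
opening: 0.0165
gripper_force: 30.0
```

{"api": "move_arm", "payload": {
  "moves": [1.5, -0.4, -2, 0, 0, 0, 0, 1.5, -0.7, -3.2, 0, 0, 0, 0, 1.5, -0.8, -4, 0, 0, 0, 0, 1.5, -0.8, -4, 0, 0, 0, 0, 1.5, -0.8, -4, 0, 0, 0, 0, 1.5, -0.7, -3.2, 0, 0, 0, 0, 1.5, -0.6, -2, 0, 0, 0, 0, 1.5, 0, 0, 0, 0, 0, 0]
}}

```text
clock: 8.2
tool_pos: [0.5732, 0.0839, 0.1628]
orientation: [-179.9, -0.1, 179.4]
force: [-0.5, 0.6, -1.5]
opening: 0.0164
gripper_force: 30.0
```

{"api": "move_arm", "payload": {
  "moves": [1.5, 0, 0, 0, 0, 0, 0, 1.5, 0, 0, 0, 0, 0, 0, 1.5, 0, 0, 0, 0, 0, 0]
}}

```text
clock: 8.5
tool_pos: [0.5736, 0.0877, 0.164]
orientation: [-180.0, -0.0, 179.6]
force: [-0.8, -0.1, -1.9]
opening: 0.0167
gripper_force: 30.0
```

```bash
cat > look.py <<'E'
from h import *
import sys
t=sys.argv[1]; s=ctrl.get_obs(); out=[]
for n in("wrist","scene","side"):
    m=vision.camera_model(n); p,d=vision.snapshot(n); np.savez(f"{t}_{n}",p=p,d=d,m=np.array(m,dtype=object))
    x=(slice(120,320),slice(130,390)) if n=="wrist" else ((slice(100,200),slice(190,320)) if n=="scene" else (slice(100,200),slice(205,335)))
    out.append(cv2.resize(p[x][...,::-1],(390,300),interpolation=2))
cv2.imwrite(f"pics/{t}.png",np.vstack([np.hstack(out[:2]),np.hstack([out[2],np.zeros_like(out[2])])]))
print(s["tool_pos"],s["orientation"],s["opening"],s["gripper_force"],s["force"])
E
python3 look.py a; python3 mw.py a_wrist.npz|grep -vE "white"
```

```text
[0.57356122 0.08772885 0.16396419] [-1.79989109e+02 -3.18540272e-02  1.79642023e+02] 0.016669148107079566 29.998954290942947 [-0.81913876 -0.10781633 -1.89108315]
blue [259.4 241.5] [ 8  5 19] P [0.6611 0.0933 0.032 ] med [0.5664 0.0911 0.2092] rect [array([660.6,  93.1]), array([10.9,  3.9]), np.float64(53.0)]
blue [255.4 255.6] [ 30  19 459] P [0.6822 0.0879 0.032 ] med [0.5713 0.0882 0.2159] rect [array([680. ,  88.1]), array([39.3, 27.5]), np.float64(89.7)]
red [157.6 120. ] [ 67  17 899] P [ 0.5028 -0.0055  0.084 ] med [ 0.5028 -0.0056  0.0842] rect [array([503. ,  -5.5]), array([65.3, 15.1]), np.float64(88.8)]
red [ 38.8 182.9] [ 7  7 34] P [ 0.5649 -0.1425  0.084 ] med [ 0.5835 -0.2     0.017 ] rect [array([ 565. , -142.4]), array([6.7, 6.7]), np.float64(89.6)]
dark [220.9   2.4] [109   6 489] P [0.4097 0.0614 0.103 ] med [ 0.1631 -0.0307 -0.6421] rect [array([409.6,  66.9]), array([87.4,  3.9]), np.float64(89.3)]
dark [503.1  65.8] [ 14  13 121] P [0.4529 0.3098 0.103 ] med [0.4388 0.3925 0.0103] rect [array([453.1, 310. ]), array([10.1, 12.2]), np.float64(3.4)]
dark [488.5 224.8] [13 10 52] P [0.6074 0.3337 0.103 ] med [0.6399 0.406  0.0315] rect [array([607.3, 333.9]), array([10.2, 12. ]), np.float64(1.5)]
dark [464.8 281.1] [ 50   7 185] P [0.6769 0.3247 0.103 ] med [0.5475 0.1603 0.275 ] rect [array([676.2, 323.6]), array([ 7.9, 59.5]), np.float64(1.6)]
plat [ 54.3 191. ] [  43   45 1005] P [ 0.5718 -0.121   0.091 ] med [ 0.5936 -0.1807  0.0153] rect [array([ 575.8, -123.6]), array([46.5, 42.6]), np.float64(76.7)]
```

View pics/a.png

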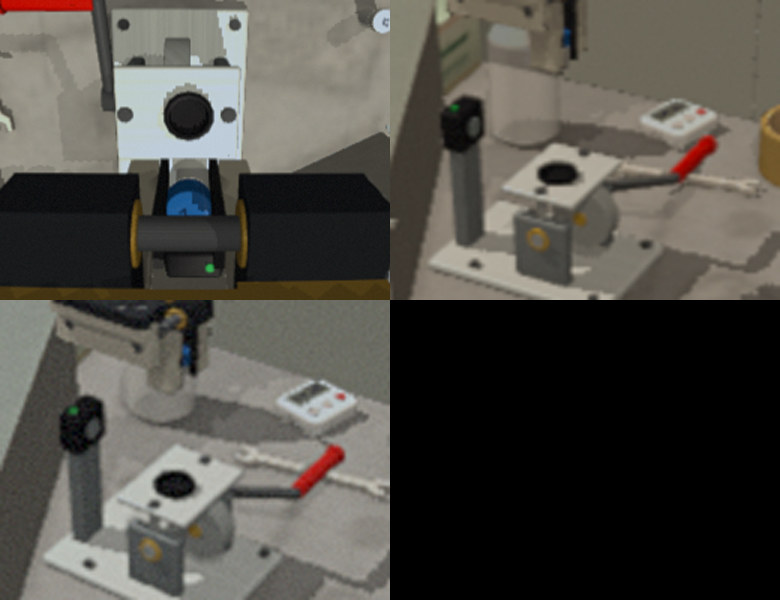

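The vial is held upright with its cap at wrist crop (188,200). The cup shows at crop (188,116), and the lever and platform are at rest in the scene and side views. I'll measure the cup precisely.

Run:
```python
from h import *
z=np.load("a_wrist.npz",allow_pickle=True);p,d,m=z["p"],z["d"],z["m"].item();C=cloud(m,d)
V=p.max(2).astype(int); S=np.zeros_like(V,bool); S[172:226,228:284]=1
for th in (30,45,60,80):
    k=(V<th)&S; n,l,s,c=cv2.connectedComponentsWithStats(k.astype(np.uint8)); i=l[197,255]
    if i==0: print(th,"none"); continue
    ct=max(cv2.findContours((l==i).astype(np.uint8),0,1)[0],key=cv2.contourArea)
    W=onz(m,ct.reshape(-1,2),.103)[:,:2]; e=cv2.fitEllipse((W*1000).astype(np.float32)); print(th,s[i],[np.round(a,1) for a in e],"on .098",onz(m,cv2.fitEllipse(ct)[0],.098)[0].round(4))
for v in range(182,215,4): print(v,[(int(C[v,u,2]*1000),int(V[v,u])) for u in range(236,276,4)])
# platform edges
k=(d>0)&(abs(C[...,2]-.0905)<.005)&(C[...,0]>.5)&(C[...,0]<.65)&(C[...,1]>.02)&(C[...,1]<.16)
Q=C[k][:,:2]; print("plat y",np.percentile(Q[:,1],[.5,99.5]),"x min",np.percentile(Q[:,0],.5), np.median(C[k][:,2]))
# held vial cap
b=(p[...,2]>110)&(p[...,0]<80)&(d>0); q=C[b&(C[...,2]>.2)]; t=q[q[:,2]>.2145]; print("cap top",t.mean(0),np.ptp(t,axis=0))
for n in("scene","side"):
    z=np.load(f"a_{n}.npz",allow_pickle=True);p,d,m=z["p"],z["d"],z["m"].item();C=cloud(m,d)
    b=(d>0)&(C[...,0]>.55)&(C[...,0]<.6)&(C[...,1]>.07)&(C[...,1]<.11)&(C[...,2]>.17)&(C[...,2]<.23)
    hh=cv2.cvtColor(p,cv2.COLOR_RGB2HSV); bl=b&(abs(hh[...,0].astype(int)-108)<14)&(hh[...,1]>110)
    print(n,C[bl].mean(0),C[bl][:,2].min(),C[bl][:,2].max(),"all z min",C[b][:,2].min())
```

```text
30 none
45 [240 182  32  31 749] [array([575. ,  88.1]), array([29.9, 30.3]), np.float64(62.8)] on .098 [0.5764 0.0881 0.098 ]
60 [240 181  32  32 794] [array([575.1,  88.3]), array([30.3, 31. ]), np.float64(76.4)] on .098 [0.5765 0.0883 0.098 ]
80 [239 181  33  32 822] [array([575.1,  88.2]), array([30.9, 31.6]), np.float64(94.9)] on .098 [0.5765 0.0882 0.098 ]
182 [(90, 205), (91, 201), (90, 142), (93, 93), (95, 36), (96, 26), (94, 51), (90, 141), (89, 171), (89, 209)]
186 [(89, 207), (89, 143), (95, 31), (96, 45), (89, 43), (90, 30), (90, 36), (96, 27), (93, 113), (90, 213)]
190 [(89, 206), (91, 99), (96, 47), (92, 33), (90, 32), (91, 34), (92, 29), (91, 30), (97, 30), (91, 216)]
194 [(89, 203), (96, 23), (90, 33), (90, 33), (90, 32), (91, 33), (91, 32), (90, 30), (95, 20), (95, 129)]
198 [(90, 205), (95, 24), (90, 33), (90, 32), (91, 33), (90, 33), (91, 32), (90, 32), (92, 11), (90, 131)]
202 [(90, 201), (96, 63), (93, 13), (90, 32), (91, 32), (91, 34), (92, 31), (91, 21), (97, 17), (90, 200)]
206 [(91, 211), (90, 206), (95, 26), (93, 13), (91, 16), (91, 18), (92, 13), (94, 8), (95, 49), (90, 218)]
210 [(89, 209), (89, 204), (90, 191), (97, 26), (95, 22), (96, 20), (95, 22), (95, 78), (89, 219), (90, 218)]
214 [(89, 213), (89, 214), (90, 215), (90, 217), (90, 212), (90, 193), (89, 219), (91, 216), (90, 218), (90, 218)]
plat y [0.03875016 0.12170142] x min 0.5448489210952194 0.09035799314803472
cap top [0.57223602 0.08649353 0.21592733] [0.00972894 0.01539599 0.0029348 ]
scene [0.56730579 0.08808037 0.21226654] 0.20711795841106867 0.21635532750051784 all z min 0.18173944365098155
side [0.56819162 0.08372979 0.21272837] 0.19750794308936748 0.22727601131139408 all z min 0.18386299644119752
```

The cup is at (0.577, 0.088). Its floor appears at z≈0.0905 and its rim at 0.096, a bit lower than stated, so I'll descend in small steps and watch the force.

{"api": "move_arm", "payload": {
  "moves": [1.5, -0.3, 0, 1, 0, 0, 0, 1.5, 0, 0, 2.5, 0, 0, 0, 1.5, 0, 0, 2.5, 0, 0, 0, 1.5, 0, 0, 2, 0, 0, 0, 1.5, 0, 0, 0, 0, 0, 0, 1.5, 0, 0, 0, 0, 0, 0]
}}

```text
clock: 9.25
tool_pos: [0.577, 0.0871, 0.0842]
orientation: [-180.0, -0.0, 179.6]
force: [0.3, 1.2, -0.4]
opening: 0.0169
gripper_force: 30.0
```

Run:
```python
from h import *
s=ctrl.get_obs(); print(s["tool_pos"],s["force"])
m=vision.camera_model("wrist"); p,d=vision.snapshot("wrist"); np.savez("b_wrist",p=p,d=d,m=np.array(m,dtype=object)); C=cloud(m,d)
V=p.max(2).astype(int)
# rim visible in front (robot side) of the vial: columns of cup, print z & V near front rim
print(proj(m,[[.577,.088,.0955],[.577-.017,.088,.0955],[.577,.088-.017,.0955],[.577,.088+.017,.0955]]).round(1))
b=(p[...,2]>110)&(p[...,0]<80)&(d>0); q=C[b&(C[...,2]>.11)&(C[...,0]>.5)]; print("cap",q.mean(0),np.percentile(q,[2,98],axis=0))
h=(C[...,2]>.092)&(C[...,2]<.1)&(V<70)&(d>0)&(abs(C[...,0]-.577)<.03)&(abs(C[...,1]-.088)<.025); q=C[h]; print("rim",len(q),q.min(0),q.max(0))
c=cv2.convertScaleAbs(p[150:290,180:340,::-1],alpha=1.5,beta=20); cv2.imwrite("pics/b.png",cv2.resize(c,(640,560),interpolation=2))
```

```text
[0.57697097 0.08711185 0.08418089] [ 0.31752547  1.15014543 -0.41218798]
[[255.7 227.8]
 [255.6 205.3]
 [231.8 227.9]
 [279.7 227.6]]
cap [0.5752218  0.08573584 0.13616739] [[0.57060252 0.08011517 0.13519031]
 [0.57933545 0.09152526 0.13718578]]
rim 376 [0.56094187 0.07261156 0.09200032] [0.58190886 0.11258979 0.09798619]
```

View pics/b.png

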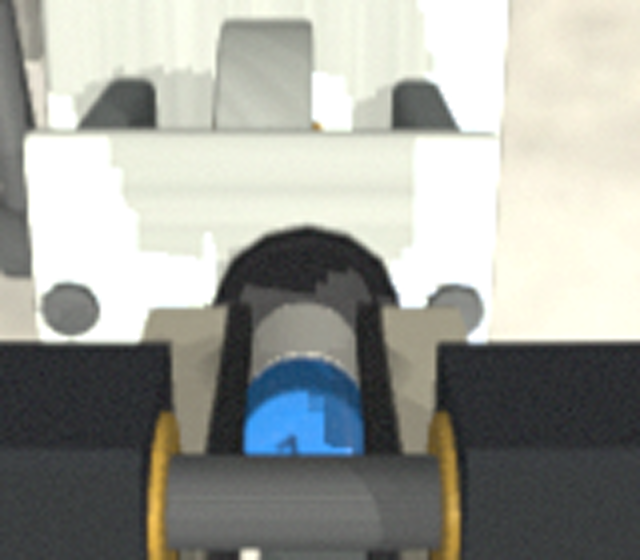

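The picture shows the vial (x≈306) centred above the cup (arc from 215 to 395). I'll continue down by feel.

{"api": "move_arm", "payload": {
  "moves": [1.5, 0, 0, 0.5, 0, 0, 0, 1.5, 0, 0, 0.2, 0, 0, 0, 1.5, 0, 0, 0, 0, 0, 0, 1.5, 0, 0, 0, 0, 0, 0]
}}

```text
clock: 9.7
tool_pos: [0.577, 0.0871, 0.0776]
orientation: [180.0, 0.0, 179.6]
force: [-0.3, 0.4, 0.6]
opening: 0.0165
gripper_force: 30.0
```

{"api": "move_arm", "payload": {
  "moves": [1.5, 0, 0, 0.2, 0, 0, 0, 1.5, 0, 0, 0.15, 0, 0, 0, 1.5, 0, 0, 0, 0, 0, 0, 1.5, 0, 0, 0, 0, 0, 0]
}}

```text
clock: 10.1
tool_pos: [0.5768, 0.0871, 0.0738]
orientation: [-180.0, -0.0, 179.6]
force: [0.9, 0.2, -0.3]
opening: 0.0166
gripper_force: 30.0
```

{"api": "move_arm", "payload": {
  "moves": [1.5, 0, 0, 0.15, 0, 0, 0, 1.5, 0, 0, 0.05, 0, 0, 0, 1.5, 0, 0, 0, 0, 0, 0, 1.5, 0, 0, 0, 0, 0, 0]
}}

```text
clock: 10.5
tool_pos: [0.5769, 0.0871, 0.0718]
orientation: [-180.0, -0.0, 179.6]
force: [-0.1, 0.5, 0.2]
opening: 0.0165
gripper_force: 30.0
```

{"api": "move_arm", "payload": {
  "moves": [1.5, 0, 0, 0.1, 0, 0, 0, 1.5, 0, 0, 0, 0, 0, 0, 1.5, 0, 0, 0, 0, 0, 0]
}}

```text
clock: 10.8
tool_pos: [0.5771, 0.0872, 0.0713]
orientation: [180.0, 0.0, 179.6]
force: [-1.0, -0.3, 4.9]
opening: 0.0168
gripper_force: 30.0
```

Floor contact at 4.9 N. I'll ease off slightly, release, and withdraw straight up.

{"api": "move_arm", "payload": {
  "moves": [1.5, 0, 0, -0.03, 0, 0, 0, 2.4, 0, 0, 0, 0, 0, 0, 3.2, 0, 0, 0, 0, 0, 0, 5, 0, 0, 0, 0, 0, 0, 5, 0, 0, 0, 0, 0, 0, 5, 0, 0, 0, 0, 0, 0]
}}

```text
clock: 11.4
tool_pos: [0.5768, 0.0871, 0.071]
orientation: [-180.0, -0.0, 179.6]
force: [0.5, -0.1, 0.3]
opening: 0.0481
gripper_force: 0.0
```

{"api": "move_arm", "payload": {
  "moves": [5, 0, 0, -1, 0, 0, 0, 5, 0, 0, -2, 0, 0, 0, 5, 0, 0, -3, 0, 0, 0, 5, 0, 0, -4, 0, 0, 0, 5, 0, 0, -3, 0, 0, 0, 5, 4, 0, -1, 0, 0, 0, 5, 4, 0, 0, 0, 0, 0, 5, 0, 0, 0, 0, 0, 0]
}}

```text
clock: 12.2
tool_pos: [0.4935, 0.0872, 0.2129]
orientation: [179.9, 0.1, 179.6]
force: [1.1, 0.2, 0.2]
opening: 0.05
gripper_force: 0.0
```

```bash
sed -i 's/x=(slice(120,320),slice(130,390)) if n=="wrist"/x=(slice(60,345),slice(80,450)) if n=="wrist"/' look.py; python3 look.py c
python3 - <<'E'
from h import *
z=np.load("c_wrist.npz",allow_pickle=True);p,d,m=z["p"],z["d"],z["m"].item();C=cloud(m,d)
hh=cv2.cvtColor(p,cv2.COLOR_RGB2HSV).astype(int);H,S,V=np.moveaxis(hh,-1,0)
b=(abs(H-108)<14)&(S>110)&(d>0)&(C[...,2]>.08)&(abs(C[...,0]-.577)<.04)&(abs(C[...,1]-.088)<.04); print("cap",b.sum(),np.percentile(C[b],[2,50,98],axis=0).round(4))
r=((H<8)|(H>172))&(S>150)&(V>60)&(d>0)&(C[...,2]>.06)&(abs(C[...,1])<.06); Q=C[r]; print("red",np.percentile(Q,[1,50,99],axis=0).round(4))
for y0 in np.arange(-.045,.035,.004):
    k=Q[abs(Q[:,1]-y0)<.002]
    if len(k): print(y0.round(3),len(k),"x",k[:,0].min().round(4),k[:,0].max().round(4),"zmax",np.percentile(k[:,2],90).round(4))
E
```

```text
[0.49346114 0.08719552 0.21288928] [1.79893562e+02 6.80236102e-02 1.79613318e+02] 0.04995519819163585 0.0 [1.07973571 0.20244757 0.1678432 ]
cap 210 [[0.5693 0.0801 0.116 ]
 [0.5764 0.0883 0.123 ]
 [0.5858 0.0965 0.1246]]
red [[ 0.4961 -0.0362  0.0807]
 [ 0.5019 -0.006   0.0842]
 [ 0.5084  0.0265  0.0871]]
-0.037 15 x 0.4959 0.5088 zmax 0.0865
-0.033 46 x 0.4948 0.5098 zmax 0.0871
-0.029 31 x 0.4961 0.508 zmax 0.0848
-0.025 35 x 0.4962 0.5081 zmax 0.0851
-0.021 31 x 0.4963 0.5082 zmax 0.0853
-0.017 31 x 0.4963 0.5083 zmax 0.0857
-0.013 31 x 0.4965 0.5082 zmax 0.0856
-0.009 31 x 0.4975 0.5084 zmax 0.0852
-0.005 27 x 0.4975 0.508 zmax 0.0853
-0.001 28 x 0.4964 0.5081 zmax 0.0854
0.003 33 x 0.4965 0.5081 zmax 0.0855
0.007 33 x 0.4966 0.5084 zmax 0.0855
0.011 29 x 0.4968 0.508 zmax 0.0853
0.015 29 x 0.4967 0.5083 zmax 0.0857
0.019 32 x 0.4967 0.5081 zmax 0.0854
0.023 31 x 0.4969 0.5081 zmax 0.0856
0.027 19 x 0.4967 0.5106 zmax 0.085
```

View pics/c.png

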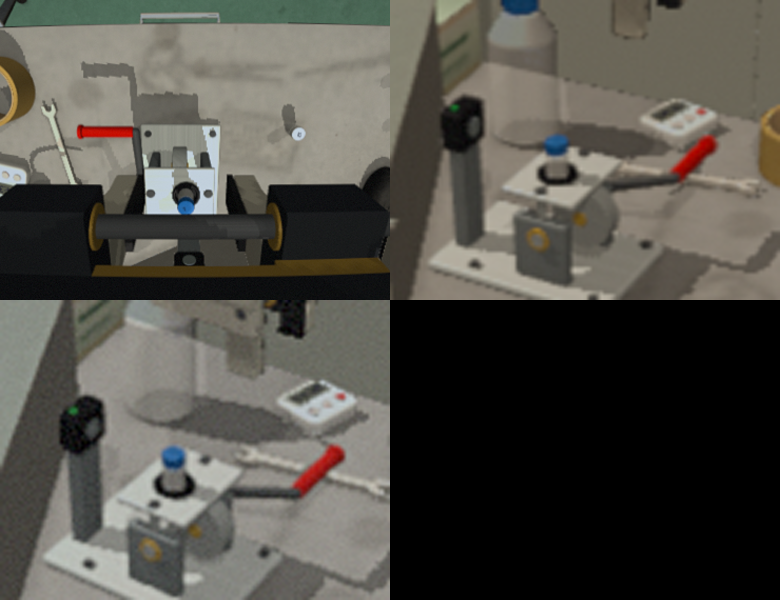

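The vial stands in the cup (cap at scene crop (556,145), side (174,458); cap top z 0.1246, centre (0.577, 0.088)). The lever is still at rest. The bar axis is at x 0.502, z 0.079, with its middle at y≈-0.004. Next I turn the tool 90° and go above the handle.

Run:
```python
from plan import *
plan([.5023,-.004,.16],-90,11)
for f in("c_scene","c_side","w1"):
    z=np.load(f+".npz",allow_pickle=True);p,d,m=z["p"],z["d"],z["m"].item();C=cloud(m,d)
    for a,b in((.1,.16),(.16,.26)):
        k=(d>0)&(C[...,2]>a)&(C[...,2]<b)&(C[...,0]>.58)&(C[...,0]<.85)&(C[...,1]>-.25)&(C[...,1]<.05); q=C[k]
        if len(q): print(f,a,len(q),np.percentile(q,[2,98],axis=0).round(3))
```

```text
rv/row [-0.     0.    -0.143]
[-0.05 -0.84  0.47]
[ 0.07 -0.83  0.47]
[ 0.19 -0.82  0.47]
[ 0.3  -0.78  0.47]
[ 0.41 -0.73  0.47]
[ 0.51 -0.66  0.47]
[ 0.6  -0.58  0.47]
[ 0.68 -0.49  0.48]
[ 0.74 -0.39  0.48]
[ 0.79 -0.28  0.48]
[ 0.82 -0.17  0.48]
c_scene 0.1 964 [[ 0.702 -0.121  0.102]
 [ 0.845  0.047  0.154]]
c_scene 0.16 70 [[ 0.701 -0.119  0.161]
 [ 0.732 -0.037  0.205]]
c_side 0.1 992 [[ 0.701 -0.103  0.102]
 [ 0.845  0.048  0.157]]
c_side 0.16 59 [[ 0.702 -0.117  0.178]
 [ 0.73  -0.04   0.207]]
w1 0.1 1500 [[ 0.716 -0.118  0.102]
 [ 0.783  0.047  0.155]]
w1 0.16 229 [[ 0.702 -0.115  0.164]
 [ 0.73  -0.038  0.207]]
```

{"api": "move_arm", "payload": {
  "moves": [5, 0, -0.85, 0, 0, 0, -0.1435, 5, 0.1, -0.8, 0, 0, 0, -0.1435, 5, 0.2, -0.8, 0, 0, 0, -0.1435, 5, 0.3, -0.8, 0.5, 0, 0, -0.1435, 5, 0.4, -0.7, 0.5, 0, 0, -0.1435, 5, 0.5, -0.65, 0.5, 0, 0, -0.1435, 5, 0.6, -0.6, 0.5, 0, 0, -0.1435, 5, 0.7, -0.5, 0.5, 0, 0, -0.1435]
}}

```text
clock: 13.15
tool_pos: [0.5004, 0.0206, 0.1857]
orientation: [180.0, -0.0, -114.3]
force: [0.2, -0.0, -0.5]
opening: 0.0499
gripper_force: 0.0
```

{"api": "move_arm", "payload": {
  "moves": [5, 0.75, -0.4, 1, 0, 0, -0.1435, 5, 0.8, -0.3, 1, 0, 0, -0.1435, 5, 0.8, -0.2, 0.5, 0, 0, -0.1435, 5, 0, 0, 0, 0, 0, 0, 5, 0, 0, 0, 0, 0, 0, 5, 0, 0, 0, 0, 0, 0]
}}

```text
clock: 13.75
tool_pos: [0.5021, -0.0039, 0.1614]
orientation: [-180.0, -0.0, -90.2]
force: [0.5, 0.9, -0.6]
opening: 0.0498
gripper_force: 0.0
```

```bash
cat > red.py <<'E'
from h import *
s=ctrl.get_obs(); print(s["tool_pos"],s["orientation"],s["opening"],s["joint_pos"].round(1))
def red(n):
    m=vision.camera_model(n); p,d=vision.snapshot(n); C=cloud(m,d)
    H,S,V=np.moveaxis(cv2.cvtColor(p,cv2.COLOR_RGB2HSV).astype(int),-1,0)
    r=((H<8)|(H>172))&(S>150)&(V>60)&(d>0)&(C[...,2]>.06)&(C[...,2]<.16)&(abs(C[...,1])<.06)&(C[...,0]>.45)&(C[...,0]<.65); Q=C[r]
    if len(Q): print(n,"red",len(Q),np.percentile(Q,[1,50,99],axis=0).round(4).tolist())
    b=(abs(H-108)<14)&(S>110)&(d>0)&(C[...,2]>.08)&(abs(C[...,0]-.577)<.04)&(abs(C[...,1]-.088)<.04)
    if b.any(): print(n,"cap",b.sum(),np.percentile(C[b],[2,50,98],axis=0).round(4).tolist())
    return p,d,m,C
if __name__=="__main__":
    for n in("wrist","scene","side"): red(n)
E
python3 red.py
```

```text
[ 0.50207465 -0.00390934  0.161438  ] [-1.79981748e+02 -6.09571953e-04 -9.01708318e+01] 0.04979962733342636 [ 22.    5.8 -23.9   0.  -60.3 -22.2]
wrist red 805 [[0.4965, -0.0383, 0.0798], [0.5028, -0.0084, 0.0842], [0.5092, 0.0254, 0.0871]]
scene red 89 [[0.4942, -0.0345, 0.076], [0.4992, -0.0032, 0.082], [0.5062, 0.0305, 0.0857]]
scene cap 42 [[0.5708, 0.0828, 0.1127], [0.5771, 0.0926, 0.1199], [0.5846, 0.0978, 0.1226]]
side red 97 [[0.4945, -0.0366, 0.0775], [0.4997, -0.0043, 0.0835], [0.5065, 0.0279, 0.0863]]
side cap 42 [[0.5694, 0.0811, 0.1104], [0.5764, 0.0917, 0.1226], [0.5848, 0.0972, 0.1249]]
```

{"api": "move_arm", "payload": {
  "moves": [5, 0, 0, 3, 0, 0, 0, 5, 0, 0, 4, 0, 0, 0, 5, 0, 0, 3.5, 0, 0, 0, 5, 0, 0, 1.5, 0, 0, 0, 5, 0, 0, 0.8, 0, 0, 0, 5, 0, 0, 0, 0, 0, 0, 5, 0, 0, 0, 0, 0, 0]
}}

```text
clock: 14.6
tool_pos: [0.5024, -0.0038, 0.0341]
orientation: [-179.9, 0.0, -90.0]
force: [0.7, -0.4, 0.5]
opening: 0.0501
gripper_force: 0.0
```

{"api": "move_arm", "payload": {
  "moves": [0.5, 0, 0, 0, 0, 0, 0, 0.5, 0, 0, 0, 0, 0, 0, 0.5, 0, 0, 0, 0, 0, 0, 0.5, 0, 0, 0, 0, 0, 0, 0.5, 0, 0, 0, 0, 0, 0, 0.5, 0, 0, 0, 0, 0, 0, 0.5, 0, 0, 0, 0, 0, 0]
}}

```text
clock: 15.3
tool_pos: [0.5026, -0.0041, 0.0334]
orientation: [-179.9, 0.0, -90.0]
force: [4.5, -1.6, -1.5]
opening: 0.0128
gripper_force: 30.0
```

Handle gripped. Now I swing along the arc.

{"api": "move_arm", "payload": {
  "moves": [0.5, 0, -0.33, -0.73, 0, 0, 0, 0.5, 0, -0.4, -0.69, 0, 0, 0, 0.5, 0, -0.46, -0.65, 0, 0, 0, 0.5, 0, 0, 0, 0, 0, 0]
}}

```text
clock: 15.7
tool_pos: [0.5128, -0.0042, 0.0537]
orientation: [179.9, -0.0, -90.0]
force: [0.2, 0.4, -6.9]
opening: 0.0132
gripper_force: 30.0
```

{"api": "move_arm", "payload": {
  "moves": [0.5, 0, -0.53, -0.6, 0, 0, 0, 0.5, 0, -0.58, -0.55, 0, 0, 0, 0.5, 0, -0.64, -0.48, 0, 0, 0, 0.5, 0, -0.68, -0.42, 0, 0, 0, 0.5, 0, 0, 0, 0, 0, 0]
}}

```text
clock: 16.2
tool_pos: [0.5346, -0.005, 0.0755]
orientation: [179.6, -0.1, -90.0]
force: [-16.9, 3.3, 15.7]
opening: 0.0131
gripper_force: 30.0
```

```bash
python3 red.py
```

```text
[ 0.53461336 -0.00498905  0.07547737] [ 1.79647498e+02 -9.06947357e-02 -8.99759660e+01] 0.013051506962126412 [ 20.5  14.3 -26.   -0.  -50.  -20.4]
wrist red 1764 [[0.5274, -0.0389, 0.115], [0.5348, -0.0202, 0.123], [0.5413, 0.0255, 0.126]]
scene red 43 [[0.5274, -0.0061, 0.1119], [0.5319, 0.0159, 0.1199], [0.5469, 0.0288, 0.1228]]
scene cap 42 [[0.5695, 0.0821, 0.1234], [0.577, 0.0935, 0.131], [0.5843, 0.0979, 0.1336]]
side red 55 [[0.5263, -0.0091, 0.1156], [0.5317, 0.011, 0.1215], [0.542, 0.0277, 0.1327]]
side cap 42 [[0.5684, 0.0831, 0.1213], [0.5761, 0.092, 0.1331], [0.5848, 0.0953, 0.1367]]
```

{"api": "move_arm", "payload": {
  "moves": [0.5, 0, -0.65, -0.43, 0, 0, 0, 0.5, 0, -0.74, -0.3, 0, 0, 0, 0.5, 0, 0, 0, 0, 0, 0]
}}

```text
clock: 16.65
tool_pos: [0.5503, -0.0052, 0.0833]
orientation: [179.8, -0.1, -89.9]
force: [-11.3, -0.3, 12.6]
opening: 0.0132
gripper_force: 30.0
```

{"api": "move_arm", "payload": {
  "moves": [0.5, 0, -0.77, -0.22, 0, 0, 0, 0.5, 0, -0.79, -0.12, 0, 0, 0, 0.5, 0, 0, 0, 0, 0, 0]
}}

```text
clock: 16.95
tool_pos: [0.5667, -0.0054, 0.0864]
orientation: [179.9, -0.1, -89.9]
force: [-6.7, -2.0, 8.5]
opening: 0.0131
gripper_force: 30.0
```

```bash
python3 red.py
```

```text
[ 0.56670547 -0.00536902  0.08639365] [ 1.79889105e+02 -1.13166662e-01 -8.99451558e+01] 0.01308198018135332 [ 19.3  16.2 -21.6   0.1 -52.3 -19.3]
wrist red 1799 [[0.5597, -0.0392, 0.1265], [0.5668, -0.0204, 0.1347], [0.5735, 0.0248, 0.1378]]
scene red 45 [[0.56, -0.0066, 0.1256], [0.5636, 0.013, 0.132], [0.5732, 0.0298, 0.1349]]
scene cap 40 [[0.5697, 0.0827, 0.1257], [0.5769, 0.0932, 0.1342], [0.5843, 0.099, 0.1374]]
side red 49 [[0.5595, -0.0083, 0.1275], [0.5643, 0.0106, 0.1326], [0.5751, 0.028, 0.1406]]
side cap 42 [[0.5687, 0.0808, 0.1261], [0.5764, 0.0922, 0.1364], [0.5842, 0.0978, 0.1393]]
```

{"api": "move_arm", "payload": {
  "moves": [0.5, 0, -0.6, -0.06, 0, 0, 0, 0.5, 0, -0.45, -0.01, 0, 0, 0, 0.5, 0, 0, 0, 0, 0, 0, 0.5, 0, 0, 0, 0, 0, 0]
}}

```text
clock: 17.5
tool_pos: [0.5763, -0.0055, 0.0867]
orientation: [179.8, -0.1, -90.0]
force: [-7.3, -3.5, 5.1]
opening: 0.0129
gripper_force: 30.0
```

```bash
cat > fit.py <<'E'
from red import *
from scipy.optimize import least_squares as L
for n in("wrist","scene","side"):
    p,d,m,C=red(n)
s=ctrl.get_obs(); print(s["force"])
P=np.array([[.5026,.0334],[.5128,.0537],[.5346,.0755],[.5503,.0833],[.5667,.0864],s["tool_pos"][[0,2]]])
f=L(lambda c:np.hypot(*(P-c).T)-.08,[.577,.005]); print("axis R80",f.x,(f.fun*1000).round(2))
Wp=np.array([[.5028,.0842],[.5348,.123],[.5668,.1347]]); f=L(lambda c:np.hypot(*(Wp-c).T)-.08,[.577,.05]); print("cam axis",f.x,(f.fun*1000).round(2))
E
python3 fit.py
```

```text
[ 0.57626719 -0.00548719  0.08667305] [ 1.79832197e+02 -1.08713535e-01 -8.99694027e+01] 0.012949171272363292 [ 18.9  17.  -20.3   0.1 -52.8 -18.9]
wrist red 1796 [[0.5693, -0.0394, 0.1275], [0.5764, -0.0204, 0.1354], [0.583, 0.0246, 0.1383]]
scene red 43 [[0.568, -0.0038, 0.1273], [0.5736, 0.0171, 0.1331], [0.5841, 0.0282, 0.1364]]
scene cap 38 [[0.5685, 0.0837, 0.1288], [0.5756, 0.0935, 0.135], [0.5847, 0.0982, 0.1371]]
side red 49 [[0.5685, -0.0089, 0.1288], [0.5735, 0.0114, 0.1344], [0.584, 0.0254, 0.1418]]
side cap 41 [[0.567, 0.0805, 0.1256], [0.5761, 0.0906, 0.1362], [0.5845, 0.097, 0.1392]]
[-6.82207378 -2.87112917  3.86608575]
axis R80 [0.57783342 0.00742766] [-0.41 -0.18  0.64  0.71 -0.25 -0.73]
cam axis [0.57745318 0.05537816] [ 0.02 -0.05  0.03]
```

{"api": "move_arm", "payload": {
  "moves": [0.5, 0, -0.13, 0, 0, 0, 0, 0.5, 0, 0, 0, 0, 0, 0, 0.5, 0, 0, 0, 0, 0, 0, 0.5, 0, 0, 0, 0, 0, 0]
}}

```text
clock: 18.05
tool_pos: [0.5774, -0.0055, 0.0866]
orientation: [179.8, -0.1, -90.0]
force: [-6.4, -2.4, 5.0]
opening: 0.013
gripper_force: 30.0
```

```bash
python3 fit.py
python3 - <<'E'
from h import *
s=ctrl.get_obs(); print(s["opening"],s["gripper_force"],s["clock"])
for n in("scene","side"):
    p,d=vision.snapshot(n); m=vision.camera_model(n); C=cloud(m,d)
    for w in((.5216,.2422),(.5033,.4154)):
        k=(d>0)&(np.hypot(C[...,0]-w[0],C[...,1]-w[1])<.015)&(C[...,2]>.006)&(C[...,2]<.05); q=C[k]; print(n,w,len(q),q[:,2].max() if len(q) else None,q.mean(0) if len(q) else None)
E
```

```text
[ 0.57737595 -0.00547021  0.08655497] [ 1.79821436e+02 -1.07147545e-01 -8.99683359e+01] 0.013013237431028675 [ 18.9  17.1 -20.2   0.1 -52.9 -18.9]
wrist red 1804 [[0.5704, -0.0393, 0.1273], [0.5775, -0.0205, 0.1354], [0.5841, 0.0243, 0.1383]]
scene red 45 [[0.569, -0.0094, 0.1267], [0.5741, 0.0163, 0.1327], [0.5857, 0.0306, 0.1363]]
scene cap 37 [[0.5703, 0.0824, 0.1273], [0.5765, 0.0926, 0.1342], [0.5857, 0.0984, 0.138]]
side red 48 [[0.5701, -0.0105, 0.1272], [0.5749, 0.0128, 0.1342], [0.5846, 0.0255, 0.1371]]
side cap 41 [[0.5695, 0.0803, 0.1291], [0.5771, 0.0915, 0.1366], [0.585, 0.0962, 0.1397]]
[-7.32285909 -2.61985462  3.78296308]
axis R80 [0.5777962  0.00739041] [-0.43 -0.19  0.65  0.74 -0.22 -0.78]
cam axis [0.57745318 0.05537816] [ 0.02 -0.05  0.03]
0.013061204949007501 29.955806136131287 18.2
scene (0.5216, 0.2422) 101 0.0318504117038344 [0.51897779 0.24703781 0.02202066]
scene (0.5033, 0.4154) 143 0.03267631367831958 [0.50050216 0.4197395  0.02224521]
side (0.5216, 0.2422) 105 0.03489781611317133 [0.51872515 0.2442209  0.02416833]
side (0.5033, 0.4154) 125 0.034719756269473656 [0.50106674 0.41787656 0.02346243]
```

The bar is directly above the axis (x 0.5775), the cap has risen about 14 mm with the vial upright, the white vials are still standing and the handle is gripped at 30 N. I'm handing the job in.

```bash
python3 -c "
from plant import ctrl
print(ctrl.close_job())"
```

```text
the job is handed in; nothing more can be done
None
```

The job is handed in at about 18 s: the blue-capped vial stands released in the cup, the lever is gripped straight up with the platform about 14 mm higher, and both white-capped vials are still standing where they were.

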